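Clear the mallet and clamp the forming block

ROBOT

A 6-joint arm with a two-finger parallel gripper is mounted at the origin on the work surface. World frame = base frame: x ahead of the robot, y to its left, z up, the work surface at z = 0. Lengths are in m, angles in degrees, forces in N, time in s.
With the tool pointing down it reaches from about 0.3 to 0.75 m from the base axis. Payload 8.5 kg.
Tool frame: the origin (TCP) lies midway between the tips of the shut fingers; the grasp point (between the pads) lies 19 mm behind it; z points along the fingers, y is the line along which they close (so a half turn about z gives the same grasp; the last joint's range is limited). The gripper opens to 85 mm and grips with 20 to 120 N. Pads are 22 mm wide; open, the fingers measure 114 mm over their backs; the gripper's body (76 mm by 85 mm) begins 54 mm behind the grasp point. The pads swing forward as they close: fully open they stand 13 mm farther back than shut.
Start: joints at [-87.049, 21.807, 74.336, -0, 83.858, -12.336], TCP at [0.145, -0.531, 0.231] pointing down, gripper open.
Joint ranges: [-178.18, 178.18], [-50.72, 133.34], [12.68, 142.11], [-81.47, 261.47], [9.98, 163.14], [-165.26, 165.26]. Speed limits (degrees/s): [136.94, 136.94, 180, 180, 180, 180].

INTERFACE

Orientations are given as a 3x3 rotation matrix whose columns are the frame's x, y, z axes.
In Python, from rig import env gives the robot as it stands. The module is installed in compiled form; this text tells all that it offers.
- The arm moves only by the tool jog_arm, never from a script. Its argument "targets" is a list of rows, each a list of 6 numbers: the shift along the tool's x, y, z in cm, then the turn, a rotation vector about the tool's x, y, z in degrees. A call has 1 to 8 rows; each row is the pose to reach, as a shift and turn from the pose commanded when the call began, along the tool's axes at that moment; what a row does not reach only later rows make up. A row lasts 1/12 s, in which the tool goes at most 41.7 mm and 7.16 degrees, less where a joint would pass 70% of its speed; a pose out of reach is approached as far as the arm can. A call with a gripper value outside its range is refused whole. "hand" is the opening, from 0 (shut) to 1 (fully open), set as the call begins (left out, the last holds). The fingers move at their own pace and stop on an object; "newtons" is the grip in N (left out, the last holds). Time passes only in rows, so rows that repeat a pose let the fingers close. It gives the time, the measured TCP pose, the force, the opening and the grip force at its end, in the units of the state.
- env.observe(): the state, without advancing time (a new reading comes with each control period).
- env.get_image(name): name is "scene" or "top" or "wrist"; returns a dict with "frame" (480x640x3 uint8, red, green, blue), "depth" (480x640 float32, m along the optical axis (not along the pixel's ray), 0 where there is no reading), "fovy" (degrees; the focal length in pixels is half the picture's height over the tangent of half this angle, whatever the lens; pixels are square), "cx", "cy" (the principal point, pixels), "cam_to_world" (4x4, takes a point from camera to world coordinates). Camera axes: x right, y down, z forward; pixel columns grow to the right and rows downward; lengths in m; the calibration is good to about 2 mm. A picture is of the moment at which its call begins.
- env.close_job(): hands the job in; it is judged then, once.
Trained networks look in the newest picture that a camera, given by its name, has taken for a name from the list of things; names that differ only in an ending like _2 or _b are one class to them, and where a whole thing is asked for, a point or a joint stands for the part that bears it (a point fixed in the world has none). Each returns a list of dicts, best first, with "score" (0 to 1); they miss things now and then, are a little off and sometimes report something else, mostly with a low value. They report only what shows in the picture. A call takes as long as a camera call. They do not tell look-alikes from the thing itself.
- env.regions_of(camera, target): "pixels" (480x640 bool, what is visible of it) and "point" ([row, column] in pixels, amid what is visible of it).
The state is a dict: "time_s": time; "q": joint angles; "qvel": joint speeds; "joint_efforts": joint torques, N m; "position": TCP position; "tool_rot": TCP orientation; "ft_force": force on the tool from outside, world axes, zero at the start; "wrist_torque": the same for the moment, N m; "grip_width": finger opening in m; "gripper_force": force on a finger pad.
Only numpy, scipy, OpenCV 4.12 (cv2) and the standard library are available. Lean on these libraries where they do the work, as an engineer would, in place of code of your own. Each camera call takes 0.05 s, during which the arm holds its last target. There are 200 camera calls.

TASK

The mallet has been left lying in the bench clamp, between the sliding jaw and the wooden forming block. Take it out and lay it flat on the bench, clear of the clamp; then slide the jaw up so that its pad squares the block flat against the fence, keep a firm finger push of about 10 N on the block for a moment without bruising it (never more than 30 N), and leave it held there. Leave the tin, the bottle and the thread cone where they stand.

Things in the scene. Friction and masses are not known exactly. Their poses are not given: they have to be found in the camera images.
- clamp: grey bench clamp, fixed: flat bed 380 (x) x 130 x 12 mm high. Origin: centre of the bed's underside, on the bench; +x is the closing direction, towards the fence, an upright wall 30 mm thick, 130 mm wide at the +x end, its top 72 mm above the bench. The bed is open at both long sides and at the -x end.
- fence_face (a point): point on the clamp's fence, at the foot of the face (x = 150 mm in the clamp frame) against which the block must lie; at bed height, 12 mm above the bench; axes as the clamp's
- jaw: steel sliding jaw: upright plate 20 (x) x 90 mm, top 75 mm above the bed; slides along the clamp's x (about 4 N drag, travel 230 mm), stays where left. Origin: centre of its foot, on the bed; axes as the clamp's. Its dark spring-backed pad (90 x 45 mm, centre 26 mm above the bed, gives 0.1 mm per N) stands 22 to 52 mm ahead (+x) of the origin: set anew each time, not reported.
- jaw_push (a point): centre of the jaw plate's flat back (-x) face, 55 mm above the bed (67 mm above the bench), where it can be pushed towards +x; screw ends 10 mm thick, 26 mm above the bed, may show below it and do not hinder
- block: loose light-wood forming block, 60 mm (its x) x 110 mm (its y) x 45 mm high, 0.15 to 0.3 kg, standing on the bed askew, some way off the fence. Origin: centre of its underside. Its long vertical +x face goes against the fence.
- mallet: loose wooden mallet lying flat, 0.15 to 0.3 kg: head 56 mm (x) x 80 mm (y) x 50 mm high; origin: centre of the head's underside. Round handle 24 mm in diameter along its -x axis, 25 mm above the underside, from x = -28 to x = -146 mm; centre of mass about x = -14 mm. It lies across the clamp bed with the handle towards the robot.
- tin: bystander: square red tin with tools in it, 87 mm square, 110 mm high (tools to 165 mm). Origin: centre of its underside
- dye_bottle: bystander: amber bottle, 64 mm in diameter, 170 mm high. Origin: centre of its underside
- thread_cone: bystander: cone of blue thread, 72 mm in diameter, 90 mm high. Origin: centre of its underside
Things that resemble listed ones, but are neither listed nor needed, are in the scene too. Leave any purple look-alike of the mallet alone.

How it is judged:
By the outcome, as a careful person would: the job done as asked, in the order asked, and still so for the second after the job is handed in, with the robot touching nothing.
It also fails if it takes over 64 s, if anything falls off the work surface, if the arm or the gripper's body presses on something with over 40 N, if the wrist force passes 120 N, or if a joint passes its speed limit or range.

## Working session

There is one attempt and no reset: what is moved stays moved. The work goes in short steps, Python scripts to look and compute and a tool call to move; the robot and the scene stay as the last step left them, time stands still between calls to the robot, and variables do not carry over. Pictures are saved under pics/ and viewed, at most 10 in all, crops included, and the job is handed in when it is done.

Besides the shell and the picture viewer there is one more tool, called after ">>>" in YAML: its name, and indented under it one key for each argument. jog_arm: Moves the arm, as the interface text tells. Its arguments: {"type":"object","properties":{"targets":{"type":"array","items":{"type":"array","items":{"type":"number"}}},"hand":{"type":"number"},"newtons":{"type":"number"}},"required":["targets"]}

```bash
mkdir -p pics; cat > h.py <<'E'
import numpy as np, cv2
from rig import env
def cloud(im):
    h,w=im["depth"].shape; f=h/2/np.tan(np.radians(im["fovy"]/2))
    v,u=np.mgrid[:h,:w]; d=im["depth"]
    P=np.stack([(u-im["cx"])/f*d,(v-im["cy"])/f*d,d],-1)
    T=np.array(im["cam_to_world"]); W=P@T[:3,:3].T+T[:3,3]; W[d<=0]=np.nan
    return W
def save(im,n): cv2.imwrite("pics/"+n,im["frame"][:,:,::-1])
def rect(P):
    P=np.float32(P[:,:2]*1000); return cv2.minAreaRect(P)
E
python3 - <<'E'
from h import *
s=env.observe(); print(s["position"],s["tool_rot"],s["ft_force"],s["grip_width"])
for c in ["top","scene"]:
    im=env.get_image(c); save(im,c+"0.png"); W=cloud(im); np.save(c+"0.npy",W)
    for t in ["clamp","jaw","block","mallet","tin","dye_bottle","thread_cone"]:
        for r in env.regions_of(c,t)[:3]:
            p=W[r["pixels"]]; p=p[~np.isnan(p[:,0])]
            print(c,t,round(r["score"],2),np.round(r["point"]),len(p),np.round(np.median(p,0),3),"z98",np.round(np.percentile(p[:,2],98),3), np.round(p.min(0),3),np.round(p.max(0),3))
E
```

```text
[ 0.14497993 -0.53024573  0.23071733] [[ 9.64613676e-01  2.63667308e-01 -8.47768393e-05]
 [ 2.63667146e-01 -9.64612609e-01  1.46647607e-03]
 [ 3.04884991e-04 -1.43693574e-03 -9.99998921e-01]] [ 0.28019862 -0.16286364 -0.34207284] 0.0853908588840201
top clamp 0.77 [270. 306.] 8468 [ 0.543 -0.054  0.015] z98 0.089 [ 0.448 -0.203 -0.003] [0.649 0.183 0.093]
top block 0.88 [262. 239.] 1801 [0.561 0.078 0.058] z98 0.062 [0.503 0.045 0.01 ] [0.62  0.124 0.064]
top mallet 0.84 [242. 465.] 1878 [ 0.602 -0.373  0.05 ] z98 0.055 [ 0.549 -0.445 -0.001] [ 0.722 -0.314  0.057]
top mallet 0.81 [289. 279.] 1888 [ 0.509 -0.004  0.061] z98 0.067 [ 0.383 -0.057 -0.   ] [0.561 0.034 0.069]
top tin 0.8 [173. 188.] 2874 [0.737 0.179 0.108] z98 0.151 [0.694 0.14  0.001] [0.82  0.24  0.169]
top dye_bottle 0.97 [177. 388.] 1169 [ 0.725 -0.207  0.117] z98 0.174 [ 0.704 -0.265 -0.001] [ 0.797 -0.182  0.176]
top thread_cone 0.68 [326. 458.] 1028 [ 0.441 -0.358  0.056] z98 0.094 [ 0.404 -0.414 -0.002] [ 0.472 -0.335  0.096]
top thread_cone 0.66 [281. 335.] 787 [ 0.522 -0.113  0.087] z98 0.091 [ 0.476 -0.144  0.
[... 332 characters left out ...]
02] [0.624 0.142 0.06 ]
scene block 0.66 [226. 302.] 1101 [ 0.553 -0.114  0.057] z98 0.087 [ 0.399 -0.145 -0.003] [ 0.575 -0.085  0.088]
scene mallet 0.82 [272. 159.] 2413 [ 0.62  -0.372  0.034] z98 0.05 [ 0.514 -0.435 -0.003] [ 0.726 -0.314  0.052]
scene mallet 0.8 [222. 352.] 1735 [ 0.547 -0.009  0.048] z98 0.062 [ 0.346 -0.056 -0.003] [0.564 0.047 0.065]
scene tin 0.88 [280. 488.] 5014 [0.781 0.181 0.086] z98 0.145 [ 0.558  0.141 -0.003] [0.797 0.31  0.164]
scene dye_bottle 0.75 [296. 247.] 2931 [ 0.761 -0.212  0.089] z98 0.169 [ 0.544 -0.245 -0.001] [ 0.774 -0.182  0.171]
scene thread_cone 0.9 [218. 168.] 1311 [ 0.457 -0.367  0.039] z98 0.088 [ 0.271 -0.416 -0.005] [ 0.476 -0.335  0.09 ]
```

View pics/top0.png

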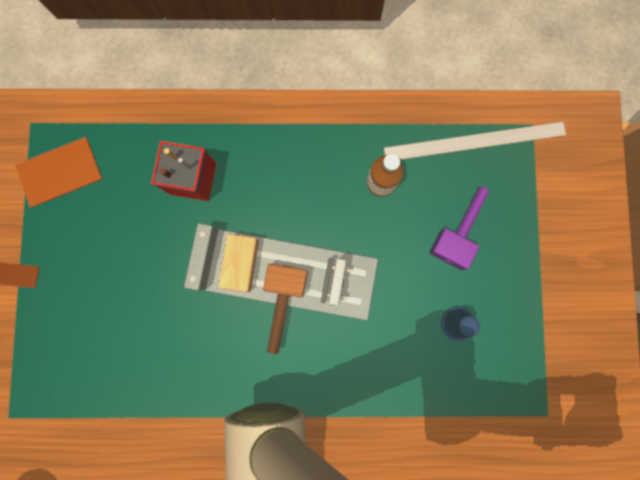

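View pics/scene0.png

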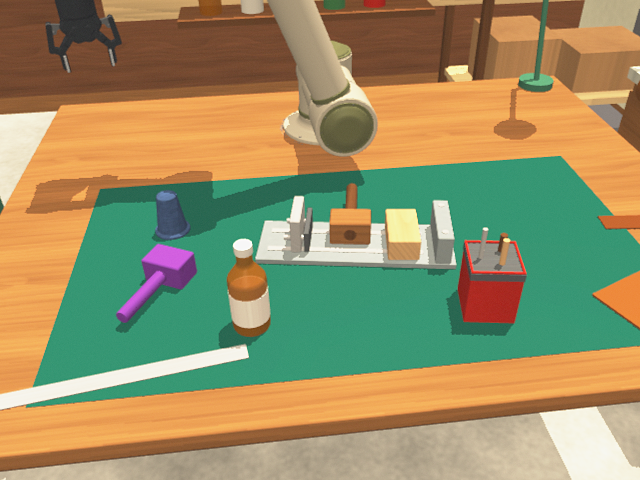

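The top view shows the fence at pixel (200,257), the block at (238,262), the mallet head at (285,281) with its handle to (274,350), and the jaw at (338,280). The purple decoy is at (456,250). In the scene view the pad stands ahead of the jaw at (308,230). The clamp's +x is roughly world +y.

```bash
python3 - <<'E'
from h import *
W=np.load("top0.npy"); S=np.load("scene0.npy")
def sel(W,x,y,z):
    m=(W[...,0]>x[0])&(W[...,0]<x[1])&(W[...,1]>y[0])&(W[...,1]<y[1])&(W[...,2]>z[0])&(W[...,2]<z[1]); return W[m]
for n,A in [("top",W),("scene",S)]:
  for k,a in {"bed":((.4,.7),(-.25,.2),(.007,.018)),"fence":((.45,.7),(.11,.2),(.066,.08)),"block":((.45,.68),(.03,.125),(.052,.062)),
   "head":((.48,.62),(-.07,.06),(.056,.07)),"handle":((.36,.475),(-.06,.06),(.03,.056)),"jawtop":((.45,.6),(-.16,-.07),(.08,.095)),"pad":((.45,.6),(-.125,-.05),(.03,.065))}.items():
    p=sel(A,*a)
    if len(p)<5: print(n,k,len(p)); continue
    print(n,k,len(p),[np.round(q,1) for q in rect(p)],"z",np.round(np.median(p[:,2]),4), "mean",np.round(p.mean(0),4))
E
```

```text
top bed 6385 [array([552.1, -26.1]), array([447.2, 294.5]), np.float64(89.9)] z 0.0136 mean [ 0.5387 -0.0485  0.0135]
top fence 1062 [array([603.6, 155.8]), array([193.1,  52. ]), np.float64(0.7)] z 0.0731 mean [0.5739 0.1554 0.073 ]
top block 1625 [array([561.3,  81.8]), array([ 60.4, 110.1]), np.float64(82.0)] z 0.0583 mean [0.5607 0.0811 0.0582]
top head 1328 [array([552.2,   4.3]), array([125.1, 104.5]), np.float64(82.1)] z 0.0628 mean [ 0.5328 -0.0043  0.0625]
top handle 563 [array([429.1,   2.9]), array([23.9, 93.6]), np.float64(80.0)] z 0.048 mean [0.4286 0.0021 0.0474]
top jawtop 481 [array([ 522.7, -117.2]), array([19.9, 89.4]), np.float64(79.7)] z 0.0886 mean [ 0.5223 -0.1171  0.0885]
top pad 306 [array([524.7, -82.9]), array([84.5, 70.4]), np.float64(9.0)] z 0.0615 mean [ 0.5263 -0.0906  0.0589]
scene bed 4496 [array([569.1, -10.6]), array([381.1, 183. ]), np.float64(78.4)] z 0.0104 mean [ 0.5583 -0.0359  0.0106]
scene fence 637 [array([601.7, 152.5]), array([ 33.9, 187.7]), np.float64(81.9)] z 0.07 mean [0.5806 0.1549 0.07  ]
scene block 1057 [array([563.3,  82.5]), array([ 60.6, 116.2]), np.float64(82.6)] z 0.0552 mean [0.5663 0.0815 0.0552]
scene head 733 [array([543.1,  12.8]), array([149.6,  84.4]), np.float64(56.9)] z 0.0599 mean [ 0.5339 -0.0105  0.0598]
scene handle 261 [array([428.2,   4. ]), array([23.4, 93.4]), np.float64(81.0)] z 0.045 mean [0.4307 0.0036 0.0443]
scene jawtop 292 [array([ 524.3, -116.7]), array([20.4, 94.3]), np.float64(80.0)] z 0.0848 mean [ 0.5285 -0.117   0.0846]
scene pad 489 [array([535. , -80.3]), array([65.9, 97.2]), np.float64(72.4)] z 0.053 mean [ 0.5434 -0.0962  0.0499]
```

```bash
cat >> h.py <<'E'
from scipy.spatial.transform import Rotation as R
def go(p,yaw):
    "jog row from here to TCP p (m), tool down, tool x at yaw deg"
    s=env.observe(); R0=np.array(s["tool_rot"])
    c,n=np.cos(np.radians(yaw)),np.sin(np.radians(yaw))
    R1=np.array([[c,n,0],[n,-c,0],[0,0,-1]])
    print("row",np.round(R0.T@(np.array(p)-s["position"])*100,2),np.round(R.from_matrix(R0.T@R1).as_rotvec(degrees=True),2))
E
python3 -c "
from h import *
go([.477,-.0055,.13],-10)"
```

```text
row [ 45.87 -41.89  10.13] [ 0.    0.   25.29]
```

>>> jog_arm:
  targets:
    - [23,-21,2,0,0,12]
    - [23,-21,2,0,0,12]
    - [23,-21,2,0,0,12]
    - [23,-21,2,0,0,12]
    - [23,-21,2,0,0,12]
    - [23,-21,2,0,0,12]
    - [23,-21,2,0,0,12]
    - [23,-21,2,0,0,12]
  hand: 0.6

```text
time_s: 1.47
position: [0.3126, -0.2637, 0.2113]
tool_rot: [[0.998, 0.059, 0.0], [0.059, -0.998, 0.001], [0.0, -0.001, -1.0]]
ft_force: [0.5, -0.7, 0.4]
grip_width: 0.0511
gripper_force: 0.0
```

```bash
python3 -c "
from h import *
go([.477,-.0055,.13],-10)"
```

```text
row [ 17.95 -24.79   8.16] [-0.05 -0.02 13.41]
```

>>> jog_arm:
  targets:
    - [18,-24.8,4,0,0,13.4]
    - [18,-24.8,4,0,0,13.4]
    - [18,-24.8,4,0,0,13.4]
    - [18,-24.8,4,0,0,13.4]
    - [18,-24.8,4,0,0,13.4]
    - [18,-24.8,4,0,0,13.4]
    - [18,-24.8,8.2,0,0,13.4]
    - [18,-24.8,8.2,0,0,13.4]

```text
time_s: 2.13
position: [0.4754, -0.0121, 0.1332]
tool_rot: [[0.985, -0.175, 0.003], [-0.175, -0.985, -0.001], [0.003, 0.0, -1.0]]
ft_force: [0.8, -0.8, 0.2]
grip_width: 0.0513
gripper_force: 0.0
```

>>> jog_arm:
  targets:
    - [0,0,0,0,0,0]
    - [0,0,0,0,0,0]
    - [0,0,0,0,0,0]

```text
time_s: 2.38
position: [0.4741, -0.0143, 0.1335]
tool_rot: [[0.985, -0.175, 0.0], [-0.175, -0.985, -0.0], [0.0, 0.0, -1.0]]
ft_force: [-0.1, -0.3, 0.3]
grip_width: 0.0513
gripper_force: 0.0
```

```bash
python3 - <<'E'
from h import *
im=env.get_image("wrist"); save(im,"w1.png"); W=cloud(im)
m=(W[...,2]>.03)&(W[...,2]<.056)&(W[...,0]>.37)&(W[...,0]<.49)&(W[...,1]>-.04)&(W[...,1]<.04)
p=W[m]; print(len(p)); 
if len(p)>20: print(rect(p),np.median(p,0))
go([.477,-.0055,.02],-10)
E
```

```text
4327
((436.6634521484375, 3.403911590576172), (23.821895599365234, 112.11188507080078), 79.9786376953125) [0.44132492 0.00209353 0.047733  ]
row [ 0.1  -0.98 11.39] [ 0.02 -0.07 -0.16]
```

View pics/w1.png

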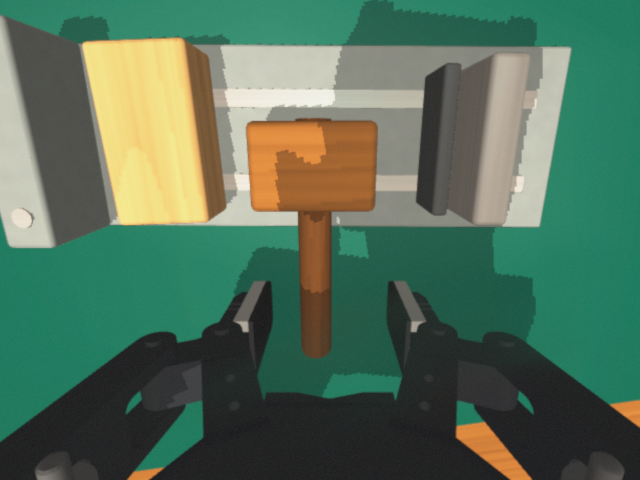

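The wrist view shows the handle at column 315, between the open fingers, and the head's near edge at row 210. The pad stands ahead of the jaw at (440,140). I'll go down onto the handle now.

>>> jog_arm:
  targets:
    - [0.1,-1.15,0,0,0,0]
    - [0.1,-1.15,3,0,0,0]
    - [0.1,-1.15,6,0,0,0]
    - [0.1,-1.15,9,0,0,0]
    - [0.1,-1.15,11.3,0,0,0]
    - [0.1,-1.15,11.3,0,0,0]
    - [0.1,-1.15,11.3,0,0,0]

```text
time_s: 3.02
position: [0.4771, -0.0039, 0.0207]
tool_rot: [[0.984, -0.177, -0.0], [-0.177, -0.984, 0.0], [-0.0, 0.0, -1.0]]
ft_force: [-0.0, 0.1, 0.4]
grip_width: 0.0513
gripper_force: 0.0
```

>>> jog_arm:
  targets:
    - [0,0,0,0,0,0]
    - [0,0,0,0,0,0]
    - [0,0,0,0,0,0]
    - [0,0,0,0,0,0]
    - [0,0,0,0,0,0]
    - [0,0,0,0,0,0]
    - [0,0,0,0,0,0]
    - [0,0,0,0,0,0]
  hand: 0
  newtons: 90

```text
time_s: 3.68
position: [0.4778, -0.0034, 0.022]
tool_rot: [[0.984, -0.176, 0.003], [-0.176, -0.984, -0.001], [0.003, 0.001, -1.0]]
ft_force: [-2.4, -1.6, 9.0]
grip_width: 0.0214
gripper_force: 87.7
```

>>> jog_arm:
  targets:
    - [0,0,-1,0,0,0]
    - [0,0,-2,0,0,0]
    - [0,0,-4,0,0,0]
    - [0,0,-7,0,0,0]
    - [0,0,-10,0,0,0]
    - [0,0,-12,0,0,0]
    - [0,0,-12,0,0,0]
    - [0,0,-12,0,0,0]

```text
time_s: 4.35
position: [0.4771, -0.0029, 0.1411]
tool_rot: [[0.984, -0.176, 0.002], [-0.176, -0.984, -0.001], [0.002, 0.0, -1.0]]
ft_force: [-0.8, -0.4, -2.7]
grip_width: 0.0215
gripper_force: 88.2
```

```bash
python3 - <<'E'
from h import *
im=env.get_image("wrist"); save(im,"w2.png")
go([.42,.30,.14],-10)
E
```

```text
row [-1.087e+01 -2.881e+01 -1.000e-02] [ 0.    0.02 -0.11]
```

View pics/w2.png

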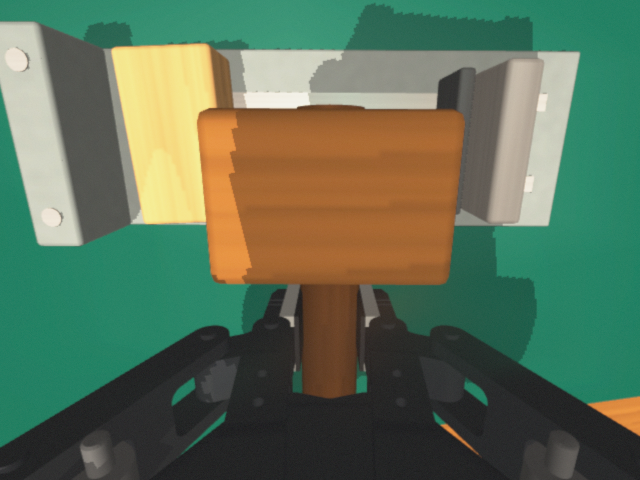

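The mallet is up, held level, with its head at (330,195). Next I'll carry it to the left, clear of the clamp.

>>> jog_arm:
  targets:
    - [-2,-3,-1,0,0,0]
    - [-4,-7,-1,0,0,0]
    - [-5,-11,-1,0,0,0]
    - [-7,-15,-1,0,0,0]
    - [-8,-19,-1,0,0,0]
    - [-9.5,-23,-1,0,0,0]
    - [-10.5,-27,-1,0,0,0]
    - [-10.9,-28.8,-1,0,0,0]

```text
time_s: 5.07
position: [0.4184, 0.303, 0.1485]
tool_rot: [[0.985, -0.173, -0.003], [-0.173, -0.985, -0.0], [-0.003, 0.001, -1.0]]
ft_force: [0.3, -0.7, -3.5]
grip_width: 0.0213
gripper_force: 88.7
```

>>> jog_arm:
  targets:
    - [0,0,0,0,0,0]
    - [0,0,0,0,0,0]
    - [0,0,2,0,0,0]
    - [0,0,4,0,0,0]
    - [0,0,7,0,0,0]
    - [0,0,9,0,0,0]
    - [0,0,11,0,0,0]
    - [0,0,11,0,0,0]

```text
time_s: 5.73
position: [0.4184, 0.2975, 0.0364]
tool_rot: [[0.984, -0.177, -0.008], [-0.177, -0.984, -0.003], [-0.007, 0.005, -1.0]]
ft_force: [-0.4, -0.4, -3.3]
grip_width: 0.0215
gripper_force: 88.8
```

>>> jog_arm:
  targets:
    - [0,0,0,0,0,0]
    - [0,0,0,0,0,0]

```text
time_s: 5.9
position: [0.4209, 0.2993, 0.0409]
tool_rot: [[0.984, -0.177, 0.001], [-0.177, -0.984, 0.0], [0.001, -0.0, -1.0]]
ft_force: [0.7, 1.5, -1.5]
grip_width: 0.0217
gripper_force: 88.8
```

>>> jog_arm:
  targets:
    - [0,0,1,0,0,0]
    - [0,0,2,0,0,0]
    - [0,0,2.4,0,0,0]
    - [0,0,2.6,0,0,0]
    - [0,0,2.7,0,0,0]
    - [0,0,2.7,0,0,0]
    - [0,0,2.7,0,0,0]

```text
time_s: 6.48
position: [0.4204, 0.2999, 0.0133]
tool_rot: [[0.984, -0.176, 0.0], [-0.176, -0.984, 0.0], [0.0, -0.0, -1.0]]
ft_force: [-1.2, -0.4, -2.2]
grip_width: 0.0217
gripper_force: 88.8
```

>>> jog_arm:
  targets:
    - [0,0,0.1,0,0,0]
    - [0,0,0.2,0,0,0]
    - [0,0,0.25,0,0,0]
    - [0,0,0.25,0,0,0]

```text
time_s: 6.82
position: [0.4203, 0.2998, 0.0107]
tool_rot: [[0.984, -0.176, 0.0], [-0.176, -0.984, 0.0], [0.0, -0.0, -1.0]]
ft_force: [-0.2, 0.6, -1.4]
grip_width: 0.0213
gripper_force: 88.8
```

>>> jog_arm:
  targets:
    - [0,0,0,0,0,0]
    - [0,0,0,0,0,0]
    - [0,0,0,0,0,0]
    - [0,0,0,0,0,0]
    - [0,0,0,0,0,0]
  hand: 0.6

```text
time_s: 7.23
position: [0.4204, 0.2998, 0.0108]
tool_rot: [[0.984, -0.176, 0.0], [-0.176, -0.984, 0.0], [0.0, -0.0, -1.0]]
ft_force: [0.2, 0.2, -0.2]
grip_width: 0.0512
gripper_force: 0.0
```

>>> jog_arm:
  targets:
    - [0,0,-2,0,0,0]
    - [0,0,-5,0,0,0]
    - [0,0,-9,0,0,0]
    - [0,0,-13,0,0,0]
    - [0,0,-17,0,0,0]
    - [0,0,-21,0,0,0]
    - [0,0,-21,0,0,0]

```text
time_s: 7.82
position: [0.4226, 0.3009, 0.2283]
tool_rot: [[0.984, -0.175, 0.013], [-0.175, -0.984, 0.005], [0.012, -0.007, -1.0]]
ft_force: [1.0, 0.5, 0.1]
grip_width: 0.0512
gripper_force: 0.0
```

```bash
python3 - <<'E'
from h import *
im=env.get_image("top"); save(im,"top1.png"); W=cloud(im); S=cloud(env.get_image("scene"))
def sel(W,x,y,z):
    m=(W[...,0]>x[0])&(W[...,0]<x[1])&(W[...,1]>y[0])&(W[...,1]<y[1])&(W[...,2]>z[0])&(W[...,2]<z[1]); return W[m]
for n,A in [("top",W),("scene",S)]:
  for k,a in {"block":((.45,.68),(.03,.125),(.052,.062)),"jawtop":((.45,.6),(-.16,-.07),(.08,.095)),"head":((.43,.55),(.22,.36),(.042,.06)),"fencetop":((.48,.68),(.12,.2),(.069,.08))}.items():
    p=sel(A,*a)
    if len(p)<5: print(n,k,len(p)); continue
    print(n,k,len(p),[np.round(q,1) for q in rect(p)],"med",np.round(np.median(p,0),4))
E
```

```text
top block 1633 [array([561. ,  81.5]), array([ 60.4, 109.7]), np.float64(82.1)] med [0.5606 0.0811 0.0583]
top jawtop 479 [array([ 522.8, -117.2]), array([19.9, 89.6]), np.float64(79.6)] med [ 0.5223 -0.1165  0.0885]
top head 1165 [array([467.8, 288.6]), array([80.6, 57.1]), np.float64(80.2)] med [0.4678 0.2873 0.0508]
top fencetop 996 [array([572.4, 156. ]), array([ 30.7, 129.5]), np.float64(79.7)] med [0.5715 0.1556 0.0733]
scene block 1055 [array([563.8,  81.7]), array([ 59.9, 116. ]), np.float64(82.3)] med [0.5676 0.0814 0.0552]
scene jawtop 292 [array([ 525.3, -116.9]), array([20.3, 94.5]), np.float64(79.8)] med [ 0.5314 -0.1169  0.0848]
scene head 625 [array([472.3, 288.9]), array([79.9, 60.5]), np.float64(80.0)] med [0.4765 0.2875 0.0478]
scene fencetop 516 [array([573.8, 155.9]), array([ 30.4, 128.9]), np.float64(79.9)] med [0.5798 0.1553 0.0705]
```

View pics/top1.png

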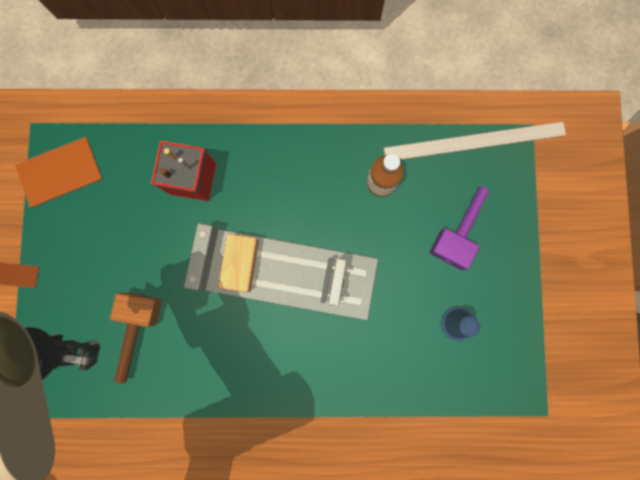

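The mallet lies flat at (135,310), clear of the clamp, and nothing else has moved. I'll bring the shut fingers round behind the jaw.

```bash
python3 -c "
from h import *
go([.511,-.18,.2],79.7)"
```

```text
row [17.32 45.66  2.15] [ 4.000e-02 -1.900e-01 -8.981e+01]
```

>>> jog_arm:
  targets:
    - [8,23,1,0,0,-50]
    - [8,23,1,0,0,-50]
    - [8,23,1,0,0,-50]
    - [8,23,1,0,0,-50]
    - [8,23,1,0,0,-50]
    - [8,23,1,0,0,-50]
    - [8,23,1,0,0,-50]
    - [8,23,1,0,0,-50]
  hand: 0
  newtons: 60

```text
time_s: 8.58
position: [0.4586, 0.0554, 0.2086]
tool_rot: [[0.766, 0.643, -0.004], [0.643, -0.766, -0.001], [-0.003, -0.002, -1.0]]
ft_force: [0.3, 0.2, -0.2]
grip_width: -0.0003
gripper_force: 0.0
```

```bash
python3 -c "
from h import *
go([.511,-.18,.15],79.7)"
```

```text
row [-11.1   21.42   5.86] [ -0.17   0.14 -39.72]
```

>>> jog_arm:
  targets:
    - [-11.1,21.4,0,0,0,-39.7]
    - [-11.1,21.4,0,0,0,-39.7]
    - [-11.1,21.4,0,0,0,-39.7]
    - [-11.1,21.4,0,0,0,-39.7]
    - [-11.1,21.4,0,0,0,-39.7]
    - [-11.1,21.4,0,0,0,-39.7]
    - [-11.1,21.4,5.8,0,0,-39.7]
    - [-11.1,21.4,5.8,0,0,-39.7]

```text
time_s: 9.25
position: [0.5093, -0.1778, 0.1476]
tool_rot: [[0.183, 0.983, -0.005], [0.983, -0.183, 0.003], [0.002, -0.006, -1.0]]
ft_force: [-1.6, 0.7, -1.2]
grip_width: -0.0
gripper_force: 0.0
```

>>> jog_arm:
  targets:
    - [0,0,0,0,0,0]
    - [0,0,0,0,0,0]

```text
time_s: 9.42
position: [0.51, -0.1757, 0.1512]
tool_rot: [[0.181, 0.983, -0.003], [0.983, -0.181, 0.002], [0.002, -0.004, -1.0]]
ft_force: [-0.7, 0.2, 0.8]
grip_width: -0.0001
gripper_force: 0.0
```

```bash
python3 -c "
from h import *
im=env.get_image('wrist'); save(im,'w3.png')
go([.511,-.18,.056],79.7)"
```

```text
row [-0.42  0.11  9.67] [-0.04 -0.02 -0.1 ]
```

View pics/w3.png

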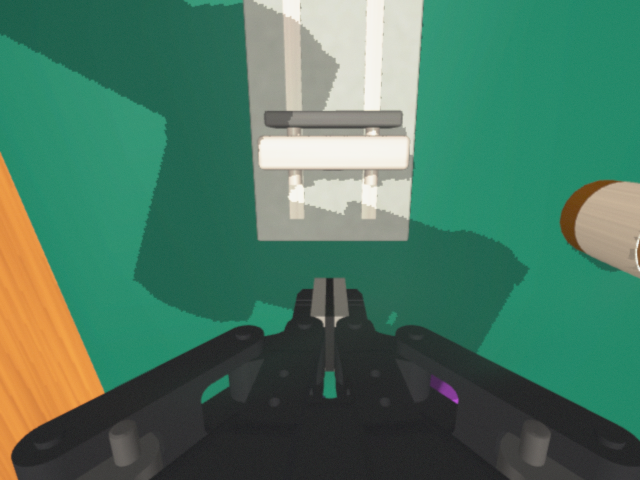

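The wrist view shows the shut fingers at (330,300), centred behind the jaw at (334,152). The screw ends are low, at (296,205) and (370,205). I'll go down and make contact with the jaw.

>>> jog_arm:
  targets:
    - [-0.4,0.1,3,0,0,0]
    - [-0.4,0.1,6,0,0,0]
    - [-0.4,0.1,9,0,0,0]
    - [-0.4,0.1,9.6,0,0,0]
    - [-0.4,0.1,9.6,0,0,0]
    - [-0.4,0.1,9.6,0,0,0]

```text
time_s: 9.97
position: [0.5119, -0.1803, 0.0584]
tool_rot: [[0.18, 0.984, 0.002], [0.984, -0.18, -0.001], [-0.001, 0.002, -1.0]]
ft_force: [0.0, -0.2, 0.7]
grip_width: 0.0001
gripper_force: 0.0
```

>>> jog_arm:
  targets:
    - [1,0,0,0,0,0]
    - [2,0,0,0,0,0]
    - [2.6,0,0,0,0,0]
    - [3.2,0,0,0,0,0]
    - [3.8,0,0,0,0,0]
    - [4.4,0,0,0,0,0]
    - [5,0,0,0,0,0]
    - [5.6,0,0,0,0,0]

```text
time_s: 10.63
position: [0.5212, -0.1251, 0.0569]
tool_rot: [[0.181, 0.984, -0.0], [0.984, -0.181, -0.001], [-0.001, 0.0, -1.0]]
ft_force: [-2.2, -4.9, 2.9]
grip_width: -0.0002
gripper_force: 2.3
```

```bash
python3 - <<'E'
from h import *
s=env.observe(); u=np.array([.1788,.9839]); j=np.array([.523,-.117])
print(s["position"],s["ft_force"], "tcp along u rel jaw0 mm",(np.array(s["position"])[:2]-j)@u*1000, "lat",(np.array(s["position"])[:2]-j)@[-u[1],u[0]]*1000)
print(np.array(s["ft_force"])[:2]@u)
E
```

```text
[ 0.52119238 -0.12509309  0.05688721] [-2.17005715 -4.89447008  2.94044011] tcp along u rel jaw0 mm -8.285991970281884 lat 0.3314722923952445
-5.2036753272476615
```

>>> jog_arm:
  targets:
    - [1,0,0,0,0,0]
    - [2,0,0,0,0,0]
    - [3,0,0,0,0,0]
    - [4,0,0,0,0,0]
    - [5,0,0,0,0,0]
    - [6,0,0,0,0,0]
    - [7,0,0,0,0,0]
    - [8,0,0,0,0,0]

```text
time_s: 11.3
position: [0.5357, -0.0462, 0.0569]
tool_rot: [[0.181, 0.984, 0.0], [0.984, -0.181, -0.001], [-0.001, 0.0, -1.0]]
ft_force: [-1.5, -4.6, 3.2]
grip_width: -0.0
gripper_force: 2.5
```

>>> jog_arm:
  targets:
    - [0.2,0,0,0,0,0]
    - [0.4,0,0,0,0,0]
    - [0.6,0,0,0,0,0]
    - [0.8,0,0,0,0,0]
    - [1,0,0,0,0,0]
    - [1.2,0,0,0,0,0]

```text
time_s: 11.8
position: [0.5378, -0.0348, 0.0567]
tool_rot: [[0.181, 0.983, 0.0], [0.983, -0.181, -0.0], [-0.0, 0.0, -1.0]]
ft_force: [-0.6, -4.3, 3.3]
grip_width: 0.0005
gripper_force: 2.1
```

```bash
cat >> h.py <<'E'
def rep(img=True):
    s=env.observe(); u=np.array([.1788,.9839]); j=np.array([.523,-.117]); p=np.array(s["position"])
    print("along",(p[:2]-j)@u*1000,"lat",(p[:2]-j)@[-u[1],u[0]]*1000,"z",p[2],"F",np.array(s["ft_force"])[:2]@u, s["time_s"])
    if not img: return
    for c in ("scene","top"):
        W=cloud(env.get_image(c))
        a=(W[...,:2]-j)@u; l=(W[...,:2]-j)@np.array([-u[1],u[0]]); z=W[...,2]
        m=(abs(l)<.075)&(a>0)&(a<.25)&(z>.051)&(z<.0615)
        for side in (-.045,-.035,-.025,0,.025,.035,.045):
            q=np.sort(a[m&(abs(l-side)<.005)]*1000)
            g=np.split(q,np.where(np.diff(q)>4)[0]+1) if len(q) else []
            print(c,side,[(round(float(x[0]),1),round(float(x[-1]),1),len(x)) for x in g if len(x)>3])
E
python3 -c "
from h import *
rep()"
```

```text
along 83.56158157390928 lat 0.14282278313341307 z 0.056679292470696564 F -4.358429309710355 11.8
scene -0.045 [(93.9, 112.8, 50), (120.1, 127.7, 24), (175.9, 233.7, 95)]
scene -0.035 [(120.1, 127.6, 12), (174.5, 234.4, 109)]
scene -0.025 [(119.8, 127.5, 18), (174.6, 233.1, 90)]
scene 0 [(119.4, 129.1, 15), (173.3, 232.6, 102)]
scene 0.025 [(120.9, 128.9, 14), (173.6, 232.0, 88)]
scene 0.035 [(120.7, 128.7, 14), (172.0, 230.9, 85)]
scene 0.045 [(120.7, 128.6, 7), (172.2, 231.4, 84)]
top -0.045 [(198.0, 234.3, 79)]
top -0.035 [(202.1, 233.3, 76)]
top -0.025 [(205.3, 233.0, 66)]
top 0 [(206.6, 232.6, 60)]
top 0.025 [(210.5, 230.4, 49)]
top 0.035 [(212.8, 230.9, 43)]
top 0.045 [(215.7, 230.3, 35)]
```

>>> jog_arm:
  targets:
    - [0.5,0,0,0,0,0]
    - [1,0,0,0,0,0]
    - [1.5,0,0,0,0,0]
    - [2,0,0,0,0,0]
    - [2.5,0,0,0,0,0]
    - [3,0,0,0,0,0]
    - [3.5,0,0,0,0,0]
    - [4,0,0,0,0,0]

```text
time_s: 12.57
position: [0.5451, 0.0053, 0.0566]
tool_rot: [[0.181, 0.984, 0.0], [0.984, -0.181, -0.0], [-0.0, 0.0, -1.0]]
ft_force: [0.1, -4.8, 0.4]
grip_width: -0.0003
gripper_force: 2.2
```

>>> jog_arm:
  targets:
    - [0.3,0,0,0,0,0]
    - [0.6,0,0,0,0,0]
    - [0.9,0,0,0,0,0]
    - [1.2,0,0,0,0,0]
    - [1.5,0,0,0,0,0]
    - [1.8,0,0,0,0,0]
    - [2.1,0,0,0,0,0]
    - [2.2,0,0,0,0,0]

```text
time_s: 13.23
position: [0.549, 0.0267, 0.0566]
tool_rot: [[0.18, 0.984, 0.0], [0.984, -0.18, -0.0], [-0.0, 0.0, -1.0]]
ft_force: [0.3, -6.1, 0.5]
grip_width: -0.0002
gripper_force: 2.6
```

```bash
python3 -c "
from h import *
rep()"
```

```text
along 146.00738533094574 lat 0.05821515236116223 z 0.056612735365516226 F -5.9217816403943795 13.2333
scene -0.045 [(157.3, 176.0, 47), (181.5, 249.7, 122)]
scene -0.035 [(181.7, 248.8, 108)]
scene -0.025 [(182.0, 249.4, 119)]
scene 0 [(182.7, 249.6, 97)]
scene 0.025 [(181.6, 249.6, 98)]
scene 0.035 [(181.5, 250.0, 109)]
scene 0.045 [(193.7, 249.0, 63)]
top -0.045 []
top -0.035 []
top -0.025 []
top 0 []
top 0.025 []
top 0.035 []
top 0.045 []
```

>>> jog_arm:
  targets:
    - [0.15,0,0,0,0,0]
    - [0.3,0,0,0,0,0]
    - [0.45,0,0,0,0,0]
    - [0.6,0,0,0,0,0]
    - [0.75,0,0,0,0,0]
    - [0.9,0,0,0,0,0]

```text
time_s: 13.83
position: [0.5505, 0.0351, 0.0566]
tool_rot: [[0.181, 0.984, -0.0], [0.984, -0.181, -0.0], [-0.0, -0.0, -1.0]]
ft_force: [-0.4, -5.7, 0.7]
grip_width: -0.0
gripper_force: 2.6
```

>>> jog_arm:
  targets:
    - [0.05,0,0,0,0,0]
    - [0.1,0,0,0,0,0]
    - [0.15,0,0,0,0,0]
    - [0.15,0,0,0,0,0]

```text
time_s: 14.17
position: [0.5508, 0.0366, 0.0566]
tool_rot: [[0.181, 0.984, -0.0], [0.984, -0.181, -0.0], [-0.0, -0.0, -1.0]]
ft_force: [0.9, -5.2, -0.3]
grip_width: 0.0002
gripper_force: 2.2
```

>>> jog_arm:
  targets:
    - [0.05,0,0,0,0,0]
    - [0.1,0,0,0,0,0]
    - [0.1,0,0,0,0,0]

```text
time_s: 14.42
position: [0.551, 0.0376, 0.0566]
tool_rot: [[0.181, 0.984, -0.0], [0.984, -0.181, -0.0], [-0.0, -0.0, -1.0]]
ft_force: [0.7, -4.8, 1.2]
grip_width: -0.0
gripper_force: 2.3
```

>>> jog_arm:
  targets:
    - [0.05,0,0,0,0,0]
    - [0.1,0,0,0,0,0]
    - [0.1,0,0,0,0,0]

```text
time_s: 14.67
position: [0.5512, 0.0385, 0.0566]
tool_rot: [[0.181, 0.984, -0.0], [0.984, -0.181, -0.0], [-0.0, -0.0, -1.0]]
ft_force: [-0.3, -5.1, -0.3]
grip_width: 0.0
gripper_force: 2.6
```

>>> jog_arm:
  targets:
    - [0.05,0,0,0,0,0]
    - [0.1,0,0,0,0,0]
    - [0.1,0,0,0,0,0]

```text
time_s: 14.92
position: [0.5512, 0.0389, 0.0566]
tool_rot: [[0.181, 0.984, -0.001], [0.984, -0.181, -0.001], [-0.001, -0.0, -1.0]]
ft_force: [0.3, -8.6, 0.9]
grip_width: 0.0003
gripper_force: 4.4
```

```bash
python3 -c "
from h import *
rep()"
```

```text
along 158.4021042660696 lat 0.08619242073931721 z 0.056624744408962084 F -8.36605741908832 14.9167
scene -0.045 [(168.5, 187.4, 50), (194.4, 249.6, 102)]
scene -0.035 [(168.5, 168.7, 4), (193.2, 248.9, 92)]
scene -0.025 [(193.4, 249.9, 97)]
scene 0 [(194.0, 249.6, 86)]
scene 0.025 [(194.7, 249.7, 82)]
scene 0.035 [(193.4, 249.9, 85)]
scene 0.045 [(193.7, 197.4, 4), (205.5, 248.8, 57)]
top -0.045 []
top -0.035 []
top -0.025 []
top 0 []
top 0.025 []
top 0.035 []
top 0.045 []
```

>>> jog_arm:
  targets:
    - [0.03,0,0,0,0,0]
    - [0.05,0,0,0,0,0]
    - [0.05,0,0,0,0,0]

```text
time_s: 15.27
position: [0.5512, 0.039, 0.0566]
tool_rot: [[0.181, 0.984, -0.001], [0.984, -0.181, -0.002], [-0.002, -0.0, -1.0]]
ft_force: [-1.5, -11.6, 0.9]
grip_width: 0.0003
gripper_force: 5.5
```

>>> jog_arm:
  targets:
    - [0.03,0,0,0,0,0]
    - [0.05,0,0,0,0,0]
    - [0.05,0,0,0,0,0]

```text
time_s: 15.52
position: [0.5513, 0.0392, 0.0566]
tool_rot: [[0.181, 0.984, -0.001], [0.984, -0.181, -0.002], [-0.003, -0.001, -1.0]]
ft_force: [-0.8, -11.9, 1.1]
grip_width: -0.0005
gripper_force: 6.5
```

>>> jog_arm:
  targets:
    - [0.03,0,0,0,0,0]
    - [0.06,0,0,0,0,0]
    - [0.06,0,0,0,0,0]
    - [0.06,0,0,0,0,0]

```text
time_s: 15.85
position: [0.5513, 0.0394, 0.0566]
tool_rot: [[0.181, 0.984, -0.001], [0.984, -0.181, -0.003], [-0.003, -0.001, -1.0]]
ft_force: [-2.8, -15.3, 1.5]
grip_width: -0.0001
gripper_force: 7.5
```

>>> jog_arm:
  targets:
    - [0,0,0,0,0,0]
    - [0,0,0,0,0,0]

```text
time_s: 16.02
position: [0.5513, 0.0394, 0.0566]
tool_rot: [[0.181, 0.984, -0.001], [0.983, -0.181, -0.003], [-0.003, -0.001, -1.0]]
ft_force: [-2.2, -14.4, 1.3]
grip_width: 0.0001
gripper_force: 7.5
```

The push reads about 14.7 N, less about 4.5 N of jaw drag, so roughly 10 N reaches the block. I'll hold it there.

>>> jog_arm:
  targets:
    - [0,0,0,0,0,0]
    - [0,0,0,0,0,0]
    - [0,0,0,0,0,0]
    - [0,0,0,0,0,0]
    - [0,0,0,0,0,0]
    - [0,0,0,0,0,0]
    - [0,0,0,0,0,0]
    - [0,0,0,0,0,0]

```text
time_s: 16.68
position: [0.5513, 0.0395, 0.0566]
tool_rot: [[0.181, 0.984, -0.001], [0.984, -0.181, -0.003], [-0.003, -0.001, -1.0]]
ft_force: [-2.2, -15.6, 1.6]
grip_width: 0.0002
gripper_force: 7.5
```

>>> jog_arm:
  targets:
    - [0,0,0,0,0,0]
    - [0,0,0,0,0,0]
    - [0,0,0,0,0,0]
    - [0,0,0,0,0,0]
    - [0,0,0,0,0,0]
    - [0,0,0,0,0,0]
    - [0,0,0,0,0,0]
    - [0,0,0,0,0,0]

```text
time_s: 17.35
position: [0.5513, 0.0394, 0.0566]
tool_rot: [[0.181, 0.984, -0.001], [0.983, -0.181, -0.003], [-0.003, -0.001, -1.0]]
ft_force: [-2.3, -14.5, 0.5]
grip_width: -0.0
gripper_force: 7.5
```

>>> jog_arm:
  targets:
    - [-0.1,0,0,0,0,0]
    - [-0.2,0,0,0,0,0]
    - [-0.5,0,0,0,0,0]
    - [-1,0,0,0,0,0]
    - [-2,0,0,0,0,0]
    - [-4,0,0,0,0,0]
    - [-5,0,0,0,0,0]
    - [-5,0,0,0,0,0]

```text
time_s: 18.02
position: [0.5423, -0.0098, 0.0566]
tool_rot: [[0.183, 0.983, -0.0], [0.983, -0.183, 0.0], [0.0, -0.0, -1.0]]
ft_force: [0.4, -0.0, 0.3]
grip_width: -0.0
gripper_force: 0.0
```

>>> jog_arm:
  targets:
    - [0,0,-3,0,0,0]
    - [0,0,-6,0,0,0]
    - [-4,0,-9,0,0,0]
    - [-8,0,-11,0,0,0]
    - [-12,0,-13,0,0,0]
    - [-16,0,-13,0,0,0]
    - [-20,0,-13,0,0,0]
    - [-20,0,-13,0,0,0]

```text
time_s: 18.68
position: [0.5058, -0.2093, 0.1872]
tool_rot: [[0.185, 0.983, 0.001], [0.983, -0.185, -0.002], [-0.002, 0.001, -1.0]]
ft_force: [-0.9, -0.1, -0.9]
grip_width: -0.0001
gripper_force: 0.0
```

```bash
sed -i 's/(a<.25)/(a<.3)/; s/abs(l)<.075)&(a>0)/abs(l)<.075)\&(a>.1)/' h.py; python3 - <<'E'
from h import *
rep()
im=env.get_image("top"); save(im,"top2.png"); W=cloud(im)
def sel(x,y,z):
    m=(W[...,0]>x[0])&(W[...,0]<x[1])&(W[...,1]>y[0])&(W[...,1]<y[1])&(W[...,2]>z[0])&(W[...,2]<z[1]); return W[m]
for k,a in {"block":((.45,.68),(.08,.148),(.052,.062)),"jawtop":((.45,.68),(.0,.1),(.08,.095)),"fence":((.48,.68),(.12,.2),(.069,.08))}.items():
    p=sel(*a); print(k,len(p),[np.round(q,1) for q in rect(p)])
E
```

```text
along -93.89797174339637 lat 0.4496877028803692 z 0.1871589400791107 F -0.300731706004323 18.6833
scene -0.045 [(168.4, 187.4, 55), (194.4, 263.3, 132)]
scene -0.035 [(193.2, 263.5, 121)]
scene -0.025 [(193.3, 262.9, 117)]
scene 0 [(193.9, 263.3, 113)]
scene 0.025 [(193.4, 263.4, 101)]
scene 0.035 [(193.4, 263.9, 103)]
scene 0.045 [(193.7, 264.4, 79)]
top -0.045 [(192.5, 263.2, 151)]
top -0.035 [(192.6, 262.9, 159)]
top -0.025 [(167.5, 167.8, 4), (192.8, 193.5, 4), (198.2, 263.3, 152)]
top 0 [(167.3, 167.9, 5), (192.8, 263.7, 156)]
top 0.025 [(167.5, 168.0, 4), (192.7, 263.4, 167)]
top 0.035 [(192.5, 263.2, 164)]
top 0.045 [(197.1, 263.0, 153)]
block 1640 [array([569., 107.]), array([ 70.6, 114.1]), np.float64(79.9)]
jawtop 493 [array([554.5,  58. ]), array([21.1, 89.6]), np.float64(79.8)]
fence 999 [array([572.6, 156.1]), array([ 30.7, 129.6]), np.float64(79.4)]
```

View pics/top2.png

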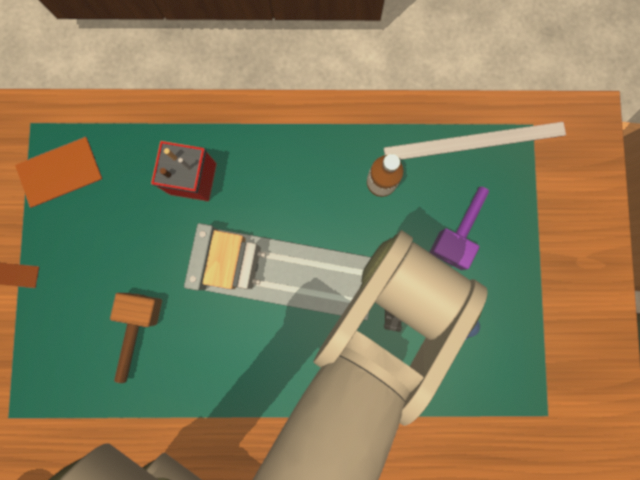

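The block at (224,260) lies flat against the fence across its whole width, with the pad and jaw at (247,265) still holding it. The mallet is flat on the bench at (135,310), and the bystanders have not moved. The robot is touching nothing, so I'm handing in.

```bash
python3 -c "
from rig import env
print(env.close_job())"
```

```text
the job is handed in; nothing more can be done
None
```

I took the mallet out and laid it flat on the bench, then squared the block against the fence with about 10 N on it (estimated) for about 1.5 s, left it held by the jaw, and handed the job in; no verdict came back.

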